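# Put a fresh bar of saddle soap away under the shine-booth shelf

## Task

Lift the bar of saddle soap out of its mould and set it down flat in the round tin dish without dropping it. Then gently slide the dish along the counter, without lifting it, into the middle bay under the black shelf until it is fully home against the stop at the back, with the soap still lying flat in it. Leave the daubers, the ashtray and the boot hook alone.

Things in the scene. Friction and masses are not known exactly. Their poses are not given: they have to be found in the camera images.
- soap: Amber bar of saddle soap, 78 (own x) x 46 (own y) x 42 mm high, about 0.16 kg; origin at the centre of its underside. At the start it lies in the mould's cavity, its long side along the mould's, and stands 28 mm proud of the mould's top.
- mould: Cast aluminium soap mould fixed to the counter: block 118 (x) x 86 (y) x 22 mm high with one open cavity 82 x 50 mm, 14 mm deep, in the middle of its top. Origin at the centre of its underside, on the counter.
- dish: Open round tin dish standing loose on the counter: outer diameter 120 mm, 22 mm high, wall 3 mm, flat floor 3 mm thick, about 0.2 kg; origin at the centre of its underside. Too wide to be gripped across.
- shelf: Low black enamelled shelf fixed on the counter, 200 mm deep (x), 380 wide (y), plate 56 to 60 mm up, front 90 mm of the top bare. Origin on the counter, mid-mouth of the middle bay, under the front edge; x points into the bay. Bay between cheeks with inner faces at y = -66 and +66 mm, stop bar 24 mm high at x = 100 mm. Side bays too narrow. Rocker switch 12 mm proud of the front at y = +132 mm.
- bay_home (a point): Point on the counter in the middle bay, 40 mm inside its mouth on its middle line, axes as the shelf's: the dish's origin is here when the dish touches the stop; 20 mm of the dish then still stand out in front of the shelf.
- dauber1: Round dauber standing on its bristles on the shelf's top, bristle head 50 mm across, turned maple handle up, 96 mm high; origin at the centre of its underside.
- dauber2: Second dauber, the same as the first.
- ashtray: Green glass ashtray on the counter beside the shelf, 110 mm across, 30 mm high; origin at the centre of its underside.
- boot_hook: Steel boot hook lying on the counter on the other side of the shelf, about 170 mm long (own x), 14 mm thick T-handle 78 mm wide at its -x end; origin near its middle, on the counter.
Mind the look-alikes: they are no part of the job. What is shaped like the dish but blue or orange is not meant.

How it is judged (in metres and radians):
On the way, in this order (a step that is already met when the one before it is completed fails the run):
1. the soap is lifted clear of the mould (z of soap in the frame of mould above 0.03 m), for 0.1 s.
2. the soap lies flat in the dish, let go (horizontal distance between soap and dish below 0.025 m and z of soap in the frame of dish below 0.007 m and angle between soap's own z axis and vertical below 0.1 rad and contact force between soap and the fingers below 0.1 N and linear speed of soap below 0.03 m/s), for 0.2 s.
3. the dish is in the bay against the stop (x of dish in the frame of bay_home above -0.006 m and y of dish in the frame of bay_home between -0.012 and 0.012 m), for 0.2 s.
At the end, for the whole second after the job is handed in: The dish stands flat on the counter in the middle bay, within 6 mm of touching the stop and within 12 mm of the bay's middle line; the soap lies flat in it (its centre within 25 mm of the dish's, on the floor, tilted less than 0.1 rad); both are at rest (all of step 3 and x of dish in the frame of bay_home below 0.006 m and height (world z) of dish below 0.004 m and angle between dish's own z axis and vertical below 0.06 rad and horizontal distance between soap and dish below 0.025 m and z of soap in the frame of dish below 0.007 m and angle between soap's own z axis and vertical below 0.1 rad and linear speed of each of dish, soap below 0.02 m/s).
It fails at once if the soap is dropped or thrown: it moves faster than 0.6 m/s while the fingers do not touch it (contact force between soap and the fingers below 0.05 N and linear speed of soap above 0.6 m/s).
It fails at once if the dish is lifted more than 10 mm off the counter or tipped by more than 0.2 rad (height (world z) of dish above 0.01 m or angle between dish's own z axis and vertical above 0.2 rad).
It fails at once if a dauber is moved more than 20 mm or knocked over (distance of any of dauber1, dauber2 from where it was at the start of the episode above 0.02 m or angle between any of dauber1, dauber2's own z axis and vertical above 0.4 rad).
It fails at once if the ashtray or the boot hook is moved more than 20 mm (distance of any of ashtray, boot_hook from where it was at the start of the episode above 0.02 m).
It also fails if it takes over 72 s, if anything falls off the work surface, if the arm or the gripper's body presses on something with over 40 N, if the wrist force passes 120 N, or if a joint passes its speed limit or range.

## Robot

A 6-joint arm with a two-finger parallel gripper is mounted at the origin on the work surface. World frame = base frame: x ahead of the robot, y to its left, z up, the work surface at z = 0. Lengths are in mm, angles in degrees, forces in N, time in s.
With the tool pointing down it reaches from about 350 to 850 mm from the base axis. Payload 8.1 kg.
Tool frame: the origin (TCP) lies on the centre line of the jaws, within the pads' length; the fingertips stand 19 mm ahead of it and the grasp point (between the pads) is the TCP (r.tip_reach is the z of the fingertips in the tool frame, in mm); z points along the fingers, y is the line along which they close (so a half turn about z gives the same grasp; the last joint's range is limited). The gripper opens to 85 mm and grips with 20 to 120 N. Pads are 22 mm wide; open, the fingers measure 114 mm over their backs; the gripper's body (76 mm by 85 mm) begins 54 mm behind the grasp point. The pads swing forward as they close: fully open they stand 13 mm farther back than shut.
Start: joints at [-75.252, 7.471, 85.268, -0, 87.261, -4.893], TCP at [201.695, -565.088, 250.292] pointing down, gripper open.
Joint ranges: [-169.43, 169.43], [-51.17, 129.36], [1.28, 143.12], [-76.62, 256.62], [0, 156.53], [-152.29, 152.29]. Speed limits (degrees/s): [136.94, 136.94, 159.86, 180, 180, 180].

## Interface

Orientations are given as [roll, pitch, yaw] about the fixed x, y, z axes, in that order (R = Rz(yaw) Ry(pitch) Rx(roll)).
In Python, from bench import r gives the robot as it stands. The module is installed in compiled form; this text tells all that it offers.
- The arm moves only by the shell command python3 -m handwheel 'ROWS' [FORCE]. ROWS is JSON, a list of rows, each a list of 7 numbers: the shift along the tool's x, y, z in m, then the turn, a rotation vector about the tool's x, y, z in degrees, then the finger opening in m, from 0 to 0.0854. In form: [[tx, ty, tz, ax, ay, az, claw], ...]. A call has 1 to 8 rows; each row shifts and turns the commanded pose from where the row before left it, along the tool's axes as they then stand; what a row does not reach is not made up. A row lasts 1/12 s, in which the tool goes at most 41.7 mm and 7.16 degrees, less where a joint would pass 70% of its speed; a pose out of reach is approached as far as the arm can. A call with a gripper value outside its range is refused whole. The fingers move at their own pace and stop on an object; FORCE is the grip in N (left out, the last holds). Time passes only in rows, so rows that do not move let the fingers close. It gives the time, the measured TCP pose, the force, the opening and the grip force at its end, in the units of the state.
- r.sense(): the state, without advancing time (a new reading comes with each control period).
- r.snapshot(name): name is "side" or "top" or "wrist"; returns (picture, depth): 480x640x3 uint8, blue, green, red; 480x640 float32, mm along the optical axis (not along the pixel's ray), 0 where there is no reading.
- r.calibration(name): a dict with "vfov" (degrees; the focal length in pixels is half the picture's height over the tangent of half this angle, whatever the lens; pixels are square), "cx", "cy" (the principal point, pixels), "rvec" (rotation vector, rad) and "tvec" (3), from world to camera coordinates, as OpenCV has them; the wrist camera has in their place "tool_from_camera" (4x4, takes a point from camera to tool coordinates, whose origin is the TCP and whose axes are the flange's). Camera axes: x right, y down, z forward; pixel columns grow to the right and rows downward; lengths in mm; the calibration is good to about 2 mm. A picture is of the moment at which its call begins: read the wrist's pose just before it. calibration takes no time and is no camera call.
- r.hand_in(): hands the job in; it is judged then, once.
The state is a dict: "time": time; "joint_pos": joint angles; "qd": joint speeds; "joint_efforts": joint torques, N m; "tool_pos": TCP position; "tcp_rot": TCP orientation; "ft_force": force on the tool from outside, world axes, zero at the start; "wrist_torque": the same for the moment, N m; "finger_gap": finger opening in mm; "grip_force": force on a finger pad.
Only numpy, scipy, OpenCV 4.12 (cv2) and the standard library are available. Lean on these libraries where they do the work, as an engineer would, in place of code of your own. Each camera call takes 0.05 s, during which the arm holds its last target. There are 200 camera calls.

## Working session

There is one attempt and no reset: what is moved stays moved. The work goes in short steps, Python scripts to look and compute and a shell command to move; the robot and the scene stay as the last step left them, time stands still between calls to the robot, and variables do not carry over. Pictures are saved under pics/ and viewed, at most 10 in all, crops included, and the job is handed in when it is done.

```bash
mkdir -p pics
cat > h.py <<'E'
import numpy as np, cv2
from bench import r
from scipy.spatial.transform import Rotation as R
def cloud(n):
    s=r.sense(); img,d=r.snapshot(n); c=r.calibration(n)
    f=240/np.tan(np.radians(c["vfov"])/2)
    v,u=np.mgrid[:480,:640]
    P=np.stack([(u-c["cx"])/f*d,(v-c["cy"])/f*d,d],-1).astype(float)
    if n=="wrist":
        T=np.array(c["tool_from_camera"]); P=P@T[:3,:3].T+T[:3,3]
        P=P@R.from_euler('xyz',s["tcp_rot"],degrees=True).as_matrix().T+np.array(s["tool_pos"])
    else:
        M=cv2.Rodrigues(np.array(c["rvec"],float))[0]; P=(P-np.array(c["tvec"]).ravel())@M
    P[d==0]=np.nan
    return img,d,P
E
python3 - <<'E'
from h import *
print(r.sense(), r.tip_reach)
for n in("top","side"):
    i,d,P=cloud(n); cv2.imwrite(f"pics/{n}0.png",i); np.save(n+".npy",P); c=r.calibration(n);print(c)
E
```

```text
{'time': 0.0, 'joint_pos': array([-7.52504520e+01,  7.51525978e+00,  8.53306247e+01, -1.80291379e-03,
        8.72610859e+01, -4.89362252e+00]), 'qd': array([-0.07251111, -0.03943846, -0.08377997, -0.09364705,  0.00610629,
       -0.10644097]), 'joint_efforts': array([ 3.48803869e-04, -5.69390774e+01, -5.00551987e+01, -2.74285831e-04,
        1.47770788e-02,  2.64637328e-05]), 'tool_pos': array([ 201.56851337, -564.57381577,  249.22992185]), 'tcp_rot': array([-1.79893266e+02, -7.33108222e-03,  1.96432515e+01]), 'ft_force': array([-0.41136202,  0.23410005, -0.33455208]), 'wrist_torque': array([-0.02696603,  0.07032803,  0.0259012 ]), 'grip_force': 0.0, 'finger_gap': 85.49853268918528} 19.0
{'vfov': 47.82775656464994, 'cx': 317.31854712436177, 'cy': 237.8550085989387, 'rvec': array([ 2.17056362, -2.19402748,  0.05995367]), 'tvec': array([ -33.22090708,  516.89183045, 1243.37185517])}
{'vfov': 47.141056823755704, 'cx': 315.02008234707273, 'cy': 236.3318029518619, 'rvec': array([ 2.07866576, -0.09880899,  0.07011615]), 'tvec': array([-504.3304467 ,   64.43591714, 1452.4138523 ])}
```

View pics/top0.png

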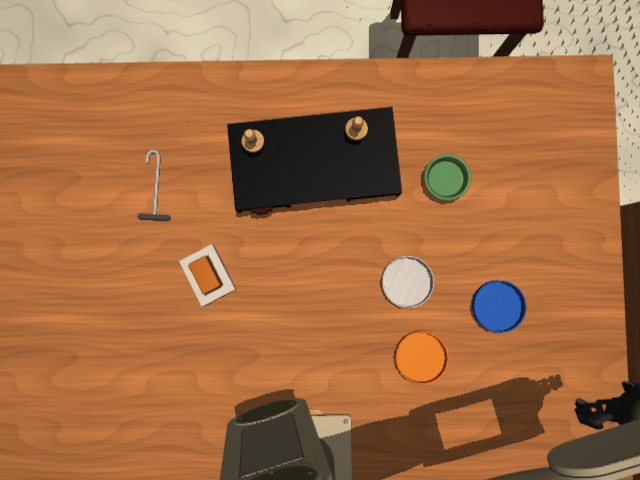

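View pics/side0.png

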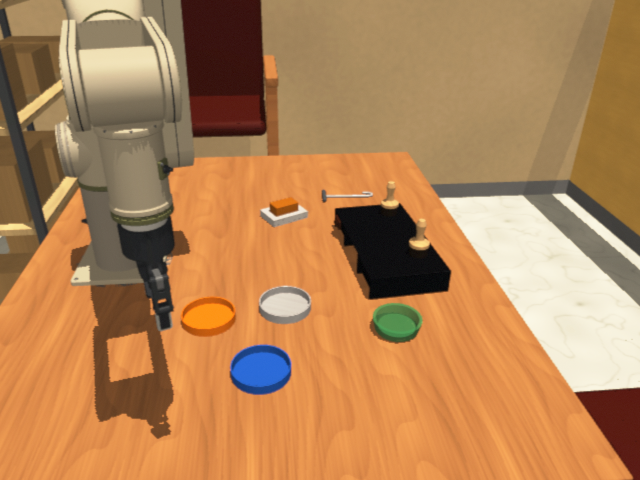

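The top view shows the soap in the white-grey mould at (205,275), the shelf centred near (315,160) with its mouth facing the robot (image bottom), and the daubers at (253,140) and (356,128).
Things that could pass for the dish are tin-grey (407,282), blue (498,306), orange (420,357) and the green ashtray (447,178). I choose the grey tin one. Only one amber bar is in view, at (205,275).

Run:
```python
from h import *
img=cv2.imread("pics/top0.png"); P=np.load("top.npy")
hsv=cv2.cvtColor(img,cv2.COLOR_BGR2HSV)
def reg(u0,v0,u1,v1):
    m=np.zeros((480,640),bool); m[v0:v1,u0:u1]=1; return m&np.isfinite(P[...,2])
def rect(name,m):
    q=P[m][:,:2].astype(np.float32); print(name,cv2.minAreaRect(q),np.median(P[m][:,2]),m.sum())
Z=P[...,2]
b=reg(170,235,245,315)
rect("soap top",b&(Z>40)); rect("mould",b&(Z>14))
d=reg(370,245,445,318)
m=d&(Z>14); print("dish",cv2.minEnclosingCircle(P[m][:,:2].astype(np.float32)),m.sum())
m=d&(hsv[...,1]<60); print("dish col",cv2.minEnclosingCircle(P[m][:,:2].astype(np.float32)), np.median(Z[m]))
s=reg(215,100,415,225)
m=s&(Z>50)&(Z<70)&(hsv[...,2]<60); rect("shelf",m)
print("box",cv2.boxPoints(cv2.minAreaRect(P[m][:,:2].astype(np.float32))))
print("table",np.nanmedian(Z[300:330,280:350]))
for c,(u,v) in dict(d1=(253,140),d2=(356,128),ash=(447,178),hook=(156,190),blue=(498,306),orange=(420,357),switch=(262,211)).items(): print(c,P[v,u].round())
vis=np.hstack([cv2.resize(img[230:320,165:265],(400,360)),cv2.resize(img[240:330,360:460],(400,360))])
cv2.imwrite("pics/c1.png",vis)
```

```text
soap top ((434.51824951171875, 218.9112548828125), (78.02008819580078, 47.25328826904297), 27.121278762817383) 49.50194185257469 713
mould ((433.9765625, 218.14178466796875), (118.37510681152344, 87.29755401611328), 27.314800262451172) 24.101101356811604 1881
dish ((413.9585876464844, -246.14830017089844), 60.035499572753906) 260
dish col ((412.44256591796875, -245.3619842529297), 60.28242874145508) 4.0129438651832094
shelf ((690.8381958007812, -32.85331726074219), (209.86129760742188, 377.8344421386719), 5.295398235321045) 60.48498914985734 13461
box [[ 568.92004  145.57352]
 [ 603.79065 -230.64838]
 [ 812.75635 -211.28015]
 [ 777.88574  164.94174]]
table 0.2327537581674531
d1 [723.  97. 124.]
d2 [ 746. -126.  123.]
ash [ 655. -345.   10.]
hook [635. 342.   8.]
blue [ 354. -458.   -0.]
orange [ 239. -273.    4.]
switch [577.  86.  52.]
```

View pics/c1.png

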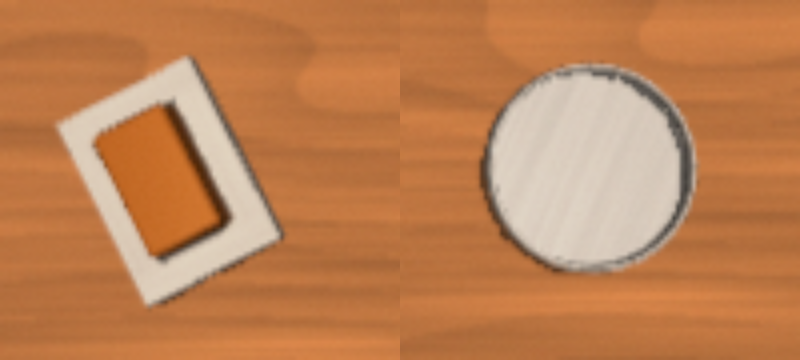

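The crop confirms it: the left half is the amber bar in the aluminium mould and the right half is the plain tin dish, floor visible and empty. I'll write a helper that gives the remaining shift in tool axes, then start moving.

```bash
cat > go.py <<'E'
import sys; from h import *
# go.py x y z yaw : remaining shift in tool axes (after the turn)
x,y,z,yaw=map(float,sys.argv[1:5]); s=r.sense()
e=R.from_euler('xyz',s["tcp_rot"],degrees=True)
t=R.from_euler('xyz',[180,0,yaw],degrees=True)
d=t.inv().apply(np.array([x,y,z])-s["tool_pos"])
print("t",round(s["time"],2),"pos",s["tool_pos"].round(1),s["tcp_rot"].round(2),"shift mm",d.round(1),"turn",(e.inv()*t).as_rotvec(degrees=True).round(2),"F",s["ft_force"].round(1),"gap",round(s["finger_gap"],1),"grip",round(s["grip_force"],1))
E
python3 -m handwheel '[[0.03,0,0,0,0,-3.8,0.085],[0.03,0,0,0,0,-3.8,0.085],[0.03,0,0,0,0,0,0.085],[0.03,0,0,0,0,0,0.085],[0.03,0,0,0,0,0,0.085],[0.03,0,0,0,0,0,0.085],[0.03,0,0,0,0,0,0.085],[0.03,0,0,0,0,0,0.085]]'
python3 -m handwheel '[[0.02,-0.03,0,0,0,0,0.085],[0.02,-0.03,0,0,0,0,0.085],[0.02,-0.03,0,0,0,0,0.085],[0.02,-0.03,0,0,0,0,0.085],[0.02,-0.03,0,0,0,0,0.085],[0.02,-0.03,0,0,0,0,0.085],[0.02,-0.03,0,0,0,0,0.085],[0.02,-0.03,0,0,0,0,0.085]]'
python3 go.py 434.3 218.6 150 27.2
python3 -c "
from h import *
print(np.array(r.calibration('wrist')['tool_from_camera']).round(2))"
```

```text
time: 0.77
tool_pos: [418.5, -459.6, 249.7]
tcp_rot: [-179.9, 0.0, 27.2]
ft_force: [-0.0, 0.0, 0.2]
finger_gap: 85.2
grip_force: 0.0
time: 1.43
tool_pos: [449.5, -172.3, 249.9]
tcp_rot: [-180.0, 0.0, 27.2]
ft_force: [0.8, 0.7, -0.1]
finger_gap: 85.2
grip_force: 0.0
t 1.43 pos [ 449.5 -172.3  249.9] [-1.7997e+02  2.0000e-02  2.7230e+01] shift mm [ 165.2 -354.6   99.9] turn [-0.03  0.02  0.03] F [ 0.8  0.7 -0.1] gap 85.2 grip 0.0
[[   0.     -0.96   -0.29   73.86]
 [   1.      0.      0.      0.31]
 [   0.     -0.29    0.96 -124.13]
 [   0.      0.      0.      1.  ]]
```

```bash
python3 -m handwheel '[[0.018,-0.035,0,0,0,0,0.085],[0.018,-0.035,0,0,0,0,0.085],[0.018,-0.035,0,0,0,0,0.085],[0.018,-0.035,0,0,0,0,0.085],[0.018,-0.035,0,0,0,0,0.085],[0.018,-0.035,0,0,0,0,0.085],[0.018,-0.035,0,0,0,0,0.085],[0.018,-0.035,0,0,0,0,0.085]]' >/dev/null
python3 -m handwheel '[[0,-0.025,0.01,0,0,0,0.085],[0,-0.02,0.01,0,0,0,0.085],[0,0,0,0,0,0,0.085],[0,0,0,0,0,0,0.085]]' >/dev/null
python3 - <<'E'
from h import *
img,d,P=cloud("wrist"); cv2.imwrite("pics/w1.png",img)
Z=P[...,2]; m=(Z>40)&(Z<65)&(np.hypot(P[...,0]-434,P[...,1]-218)<60)
print(cv2.minAreaRect(P[m][:,:2].astype(np.float32)),np.median(Z[m]),m.sum())
E
python3 go.py 434.3 218.6 150 27.2
```

```text
((432.7753601074219, 221.12611389160156), (78.25590515136719, 46.071800231933594), 27.140905380249023) 50.41634647474342 4315
t 2.48 pos [429.  180.7 230. ] [1.7998e+02 5.0000e-02 2.7300e+01] shift mm [ 22.1 -31.3  80. ] turn [0.02 0.05 0.11] F [-0.2 -0.6 -0.2] gap 85.1 grip 0.0
```

View pics/w1.png

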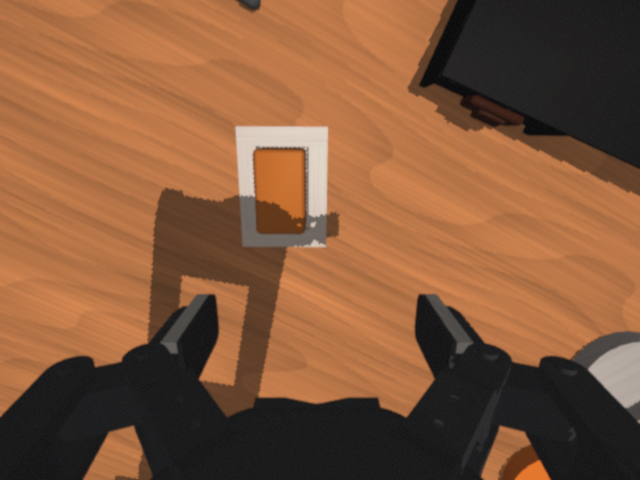

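The wrist view shows the soap at (280,190), squared up with the tool, and the fingertips at (205,300) and (427,300). I'll average the top and wrist estimates and descend.

```bash
python3 -m handwheel '[[0.011,-0.017,0.02,0,0,0,0.085],[0.011,-0.0165,0.03,0,0,0,0.085],[0,0,0.03,0,0,0,0.085],[0,0,0.03,0,0,0,0.085],[0,0,0.02,0,0,0,0.085],[0,0,0.01,0,0,0,0.085],[0,0,0,0,0,0,0.085],[0,0,0,0,0,0,0.085]]'
python3 - <<'E'
from h import *
img,d,P=cloud("wrist"); 
Z=P[...,2]; m=(Z>40)&(Z<60)&(np.hypot(P[...,0]-433,P[...,1]-220)<55)&(img[...,2]>1.6*img[...,0])&(img[...,2]>60)
print(cv2.minAreaRect(P[m][:,:2].astype(np.float32)),np.median(Z[m]),m.sum())
s=r.sense();T=R.from_euler('xyz',s["tcp_rot"],degrees=True)
Q=T.inv().apply((P-s["tool_pos"]).reshape(-1,3)).reshape(P.shape)
f=(np.abs(np.abs(Q[...,1])-50)<10)&(np.abs(Q[...,0])<14)&(d>0)&(Q[...,2]<30)
print("finger tool z pct",np.percentile(Q[f][:,2],[50,90,98,100]),"x",np.percentile(Q[f][:,0],[1,99]))
E
python3 go.py 433.2 220.5 45 27.2
```

```text
time: 3.15
tool_pos: [434.2, 220.1, 91.1]
tcp_rot: [180.0, -0.0, 27.2]
ft_force: [0.4, 0.0, 0.8]
finger_gap: 85.1
grip_force: 0.0
((433.5641174316406, 221.8192596435547), (76.71936798095703, 45.65200424194336), 27.197641372680664) 50.373028936413434 11398
finger tool z pct [-44.87899215  -9.39304572   1.09189332   7.3652981 ] x [-10.69210483  13.13982616]
t 3.2 pos [434.8 220.5  92. ] [ 1.7998e+02 -1.3000e-01  2.7180e+01] shift mm [-1.5 -0.7 47. ] turn [ 0.02 -0.13 -0.02] F [ 0.2  1.2 -0. ] gap 85.5 grip 0.0
```

```bash
python3 -m handwheel '[[-0.001,0,0.02,0,0,0,0.085],[0,0,0.02,0,0,0,0.085],[0,0,0.01,0,0,0,0.085],[0,0,0,0,0,0,0.085],[0,0,0,0,0,0,0.046],[0,0,0,0,0,0,0.04],[0,0,0,0,0,0,0.03],[0,0,0,0,0,0,0.03]]' 40
python3 -m handwheel '[[0,0,0,0,0,0,0.03],[0,0,0,0,0,0,0.03],[0,0,0,0,0,0,0.03],[0,0,0,0,0,0,0.03]]' 40
python3 go.py 433.2 220.5 45 27.2
```

```text
time: 3.87
tool_pos: [433.8, 220.8, 42.0]
tcp_rot: [180.0, -0.2, 27.2]
ft_force: [-0.8, -0.0, 7.0]
finger_gap: 44.9
grip_force: 42.3
time: 4.2
tool_pos: [433.7, 220.8, 42.0]
tcp_rot: [180.0, -0.2, 27.2]
ft_force: [-1.2, -0.7, 6.7]
finger_gap: 45.4
grip_force: 42.4
t 4.2 pos [433.7 220.8  42. ] [ 1.7999e+02 -1.6000e-01  2.7240e+01] shift mm [-0.6  0.  -3. ] turn [ 0.01 -0.16  0.04] F [-1.2 -0.7  6.7] gap 45.4 grip 42.4
```

```bash
python3 -m handwheel '[[0,0,-0.005,0,0,0,0.03],[0,0,-0.01,0,0,0,0.03],[0,0,-0.015,0,0,0,0.03],[0,0,-0.02,0,0,0,0.03],[0,0,-0.02,0,0,0,0.03],[0,0,-0.02,0,0,0,0.03],[0,0,-0.01,0,0,0,0.03],[0,0,0,0,0,0,0.03]]' 40
python3 -m handwheel '[[-0.007,0.012,0,0,0,0,0.03],[-0.014,0.025,0,0,0,0,0.03],[-0.014,0.025,0,0,0,0,0.03],[-0.014,0.025,0,0,0,0,0.03],[-0.014,0.025,0,0,0,0,0.03],[-0.014,0.025,0,0,0,0,0.03],[-0.014,0.025,0,0,0,0,0.03],[-0.014,0.025,0,0,0,0,0.03]]'
python3 -m handwheel '[[-0.014,0.025,0,0,0,0,0.03],[-0.014,0.025,0,0,0,0,0.03],[-0.014,0.025,0,0,0,0,0.03],[-0.014,0.025,0,0,0,0,0.03],[-0.014,0.025,0,0,0,0,0.03],[-0.014,0.022,0,0,0,0,0.03],[-0.007,0.012,0,0,0,0,0.03],[0,0,0,0,0,0,0.03]]'
python3 - <<'E'
from h import *
img,d,P=cloud("wrist"); cv2.imwrite("pics/w2.png",img); np.save("w2.npy",P)
E
python3 go.py 413.5 -245.8 142 27.2
```

```text
time: 4.87
tool_pos: [434.3, 220.9, 143.7]
tcp_rot: [180.0, -0.3, 27.2]
ft_force: [1.2, -0.5, -0.6]
finger_gap: 45.4
grip_force: 41.4
time: 5.53
tool_pos: [423.7, 4.7, 139.0]
tcp_rot: [-179.9, 0.1, 27.3]
ft_force: [0.8, -0.5, -1.9]
finger_gap: 45.6
grip_force: 41.5
time: 6.2
tool_pos: [415.6, -179.4, 139.2]
tcp_rot: [-180.0, 0.1, 27.1]
ft_force: [0.5, 0.1, -1.7]
finger_gap: 45.4
grip_force: 41.5
t 6.25 pos [ 415.7 -177.9  139.1] [-1.7991e+02  6.0000e-02  2.7090e+01] shift mm [-33.   59.4  -2.9] turn [-0.09  0.06 -0.11] F [ 0.3 -0.1 -1.5] gap 45.2 grip 41.5
```

View pics/w2.png

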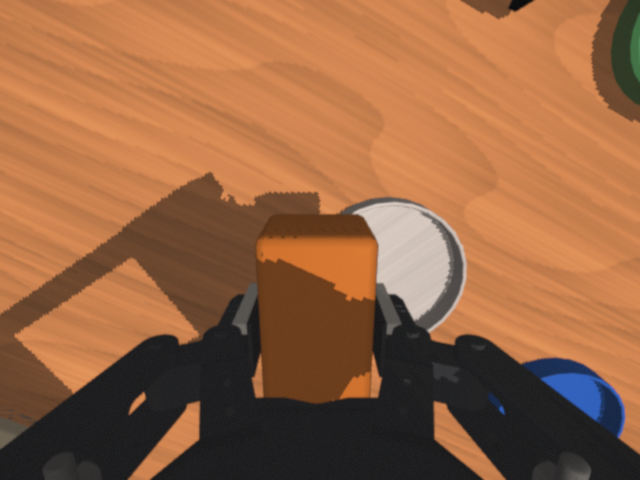

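The soap sits squarely between the pads at (315,310), with the tin dish just to its right at (405,265). Next I move over the dish and lower to just above its floor.

```bash
python3 -m handwheel '[[-0.011,0.02,0,0,0,0,0.03],[-0.011,0.02,0,0,0,0,0.03],[-0.008,0.014,0,0,0,0,0.03],[-0.003,0.005,0,0,0,0,0.03],[0,0,0,0,0,0,0.03],[0,0,0,0,0,0,0.03]]' >/dev/null
python3 go.py 413.5 -245.8 45 27.2
python3 -m handwheel '[[0,0,0.015,0,0,0,0.03],[0,0,0.02,0,0,0,0.03],[0,0,0.02,0,0,0,0.03],[0,0,0.02,0,0,0,0.03],[0,0,0.012,0,0,0,0.03],[0,0,0.006,0,0,0,0.03],[0,0,0,0,0,0,0.03],[0,0,0,0,0,0,0.03]]' 
python3 go.py 413.5 -245.8 37 27.2
```

```text
t 6.75 pos [ 414.1 -243.5  139.7] [-1.7991e+02  1.0000e-02  2.7240e+01] shift mm [-1.6  1.8 94.7] turn [-0.09  0.01  0.04] F [-0.3  0.4 -3. ] gap 45.4 grip 41.7
time: 7.42
tool_pos: [414.5, -244.0, 47.5]
tcp_rot: [-180.0, 0.0, 27.3]
ft_force: [-0.4, -1.2, -0.8]
finger_gap: 44.8
grip_force: 41.8
t 7.42 pos [ 414.5 -244.    47.5] [-179.98    0.     27.29] shift mm [-1.7  1.2 10.5] turn [-0.02  0.    0.09] F [-0.4 -1.2 -0.8] gap 44.8 grip 41.8
```

Lower in small steps until the force shows contact.

```bash
python3 -m handwheel '[[-0.002,0.001,0.003,0,0,0,0.03],[0,0,0.003,0,0,0,0.03],[0,0,0.002,0,0,0,0.03],[0,0,0,0,0,0,0.03],[0,0,0,0,0,0,0.03]]' 
python3 -m handwheel '[[0,0,0.001,0,0,0,0.03],[0,0,0,0,0,0,0.03],[0,0,0,0,0,0,0.03]]'
python3 -m handwheel '[[0,0,0.001,0,0,0,0.03],[0,0,0,0,0,0,0.03],[0,0,0,0,0,0,0.03]]'
```

```text
time: 7.83
tool_pos: [412.9, -246.5, 39.4]
tcp_rot: [-180.0, -0.0, 27.2]
ft_force: [0.0, -0.3, -2.4]
finger_gap: 45.7
grip_force: 41.8
time: 8.08
tool_pos: [413.0, -246.5, 38.3]
tcp_rot: [-180.0, 0.0, 27.2]
ft_force: [0.0, 0.2, -0.9]
finger_gap: 45.5
grip_force: 41.8
time: 8.33
tool_pos: [412.9, -246.5, 37.2]
tcp_rot: [-180.0, 0.0, 27.2]
ft_force: [0.2, -0.4, -1.1]
finger_gap: 45.5
grip_force: 41.8
```

```bash
for i in 1 ; do python3 -m handwheel '[[0,0,0.001,0,0,0,0.03],[0,0,0,0,0,0,0.03],[0,0,0,0,0,0,0.03]]' | grep -E "tool_pos|ft"; done
python3 -m handwheel '[[0,0,0.001,0,0,0,0.03],[0,0,0,0,0,0,0.03],[0,0,0,0,0,0,0.03]]'| grep -E "tool_pos|ft"
```

```text
tool_pos: [413.0, -246.6, 37.0]
ft_force: [-4.7, 1.8, 6.9]
tool_pos: [413.0, -246.6, 36.9]
ft_force: [-9.9, 5.5, 19.1]
```

In contact. I'll ease off 1 mm, open just enough, and rise.

```bash
python3 -m handwheel '[[0,0,-0.001,0,0,0,0.03],[0,0,0,0,0,0,0.044],[0,0,0,0,0,0,0.048],[0,0,0,0,0,0,0.054],[0,0,0,0,0,0,0.06],[0,0,0,0,0,0,0.062],[0,0,0,0,0,0,0.062]]'
python3 -m handwheel '[[0,0,-0.005,0,0,0,0.062],[0,0,-0.01,0,0,0,0.062],[0,0,-0.02,0,0,0,0.062],[0,0,-0.03,0,0,0,0.075],[0,0,-0.03,0,0,0,0.075],[0,0,-0.03,0,0,0,0.075],[0,0,-0.02,0,0,0,0.075],[0,0,0,0,0,0,0.075]]'
python3 - <<'E'
from h import *
img,d,P=cloud("wrist"); cv2.imwrite("pics/w3.png",img); np.save("w3.npy",P)
it,dt,Pt=cloud("top"); cv2.imwrite("pics/t3.png",it); np.save("t3.npy",Pt)
Z=P[...,2];c=np.hypot(P[...,0]-413,P[...,1]+246)<75
m=c&(Z>38)&(Z<60); q=P[m]; print("soap",cv2.minAreaRect(q[:,:2].astype(np.float32)),np.median(q[:,2]))
m=c&(Z>17)&(Z<28); print("dish",cv2.minEnclosingCircle(P[m][:,:2].astype(np.float32)),m.sum())
# shelf: front edge in wrist cloud
m=(Z>55)&(Z<66)&(P[...,0]>560); print("shelf pts",m.sum())
E
python3 go.py 413 -246 150 27.2
```

```text
time: 9.42
tool_pos: [412.9, -246.5, 36.2]
tcp_rot: [-180.0, 0.0, 27.2]
ft_force: [-0.1, 0.4, 0.5]
finger_gap: 62.2
grip_force: 0.0
time: 10.08
tool_pos: [415.6, -248.4, 188.2]
tcp_rot: [179.5, -0.2, 27.2]
ft_force: [0.5, -0.3, 0.4]
finger_gap: 74.8
grip_force: 0.0
soap ((412.97088623046875, -247.53854370117188), (78.61609649658203, 46.12679672241211), 27.47456932067871) 45.39242047583025
dish ((412.18212890625, -244.3035125732422), 59.93695068359375) 1830
shelf pts 0
t 10.18 pos [ 413.8 -247.1  183.3] [ 1.7982e+02 -9.0000e-02  2.7240e+01] shift mm [-0.2 -1.3 33.3] turn [ 0.18 -0.09  0.04] F [ 0.2  0.6 -1.2] gap 74.8 grip 0.0
```

View pics/w3.png

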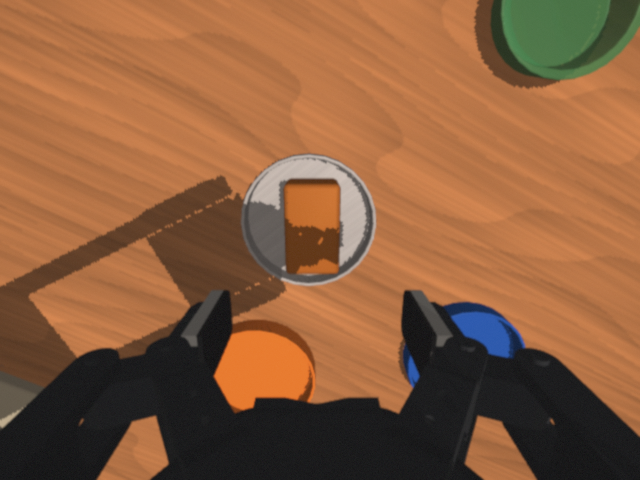

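The soap lies flat and centred in the dish at (312,215). I'll refine the shelf frame and plan the push, which cradles the dish between the finger fronts at 60 mm opening.

```bash
cat > plan.py <<'E'
from h import *
def shelf():
    best=[]
    for f in("top.npy","t3.npy"):
        P=np.load(f)[90:230,205:430].reshape(-1,3); P=P[(P[:,2]>54)&(P[:,2]<67)]
        a=np.radians(5.3); 
        for _ in range(3):
            A=np.array([[np.cos(a),np.sin(a)],[-np.sin(a),np.cos(a)]]); q=P[:,:2]@A.T
            # back edge line: per-y-bin max x ; front edge: per-bin min x excluding switch
            yb=np.arange(q[:,1].min()+15,q[:,1].max()-15,8); lo=[];hi=[];yc=[]
            for y in yb:
                s=q[np.abs(q[:,1]-y)<4,0]
                if len(s)>5: lo.append(s.min());hi.append(s.max());yc.append(y)
            k=np.polyfit(yc,hi,1); k2=np.polyfit(yc,lo,1)
            a-=np.arctan(k[0]) 
        print(f,np.degrees(a),"front med",np.median(lo),"back",np.median(hi),"y",q[:,1].min(),q[:,1].max(),"front slope deg",np.degrees(np.arctan(k2[0])))
        o=A.T@np.array([(np.median(lo)+np.median(hi))/2-100,(q[:,1].min()+q[:,1].max())/2]); print("origin",o,"home",o+40*A[0]); 
shelf()
P=np.load("t3.npy"); c=(np.hypot(P[...,0]-413,P[...,1]+246)<75)&(P[...,2]>16)&(P[...,2]<28); print("dish top",cv2.minEnclosingCircle(P[c][:,:2].astype(np.float32)),c.sum())
E
python3 plan.py
```

```text
top.npy 5.316043171360151 front med 590.9765146438269 back 790.268607439538 y -288.04902738142755 92.83676278325693 front slope deg -0.8256018996140752
origin [597.12532112 -42.46548666] home [636.95327291 -38.75951095]
t3.npy 5.288396134213103 front med 590.9115783477944 back 790.310433982111 y -287.64058174817615 93.1414364400413 front slope deg -0.7687975674446821
origin [597.06039127 -42.39963637] home [636.89012667 -38.71287931]
dish top ((414.1830749511719, -245.60316467285156), 59.761131286621094) 126
```

```bash
python3 -m handwheel '[[0,0,0,0,0,-6,0.06],[0,0,0,0,0,-6,0.06],[0,0,0,0,0,-6,0.06],[0,0,0,0,0,-6,0.06],[0,0,0,0,0,-6,0.06],[0,0,0,0,0,-5.8,0.06],[0,0,0,0,0,0,0.06]]' >/dev/null
python3 -m handwheel '[[-0.02,0,0,0,0,0,0.06],[-0.025,0,0,0,0,0,0.06],[-0.025,0,0,0,0,0,0.06],[-0.016,0,0,0,0,0,0.06],[0,0,0,0,0,0,0.06],[0,0,0,0,0,0,0.06],[0,0,0,0,0,0,0.06]]' >/dev/null
python3 go.py 373.2 -323.4 18 63
```

```text
t 11.35 pos [ 373.9 -322.4  180.6] [-1.7993e+02 -5.0000e-02  6.2920e+01] shift mm [ -1.2  -0.2 162.6] turn [-0.07 -0.05 -0.08] F [-0.2 -0.7  0.7] gap 59.9 grip 0.0
```

```bash
python3 -m handwheel '[[0,0,0.02,0,0,0,0.06],[0,0,0.03,0,0,0,0.06],[0,0,0.03,0,0,0,0.06],[0,0,0.03,0,0,0,0.06],[0,0,0.025,0,0,0,0.06],[0,0,0.015,0,0,0,0.06],[0,0,0.005,0,0,0,0.06],[0,0,0,0,0,0,0.06]]' 
python3 -m handwheel '[[0,0,0.004,0,0,0,0.06],[0,0,0.003,0,0,0,0.06],[0,0,0,0,0,0,0.06],[0,0,0,0,0,0,0.06]]'
python3 - <<'E'
from h import *
i,d,P=cloud("side"); cv2.imwrite("pics/s4.png",cv2.resize(i[200:440,100:420],(800,600)))
E
python3 go.py 373.2 -323.4 18 63
```

```text
time: 12.02
tool_pos: [373.4, -321.3, 24.7]
tcp_rot: [-179.8, -0.1, 63.1]
ft_force: [-0.7, -0.8, -0.4]
finger_gap: 60.1
grip_force: 0.0
time: 12.35
tool_pos: [374.5, -323.6, 20.1]
tcp_rot: [179.9, 0.0, 63.0]
ft_force: [-0.5, -0.2, 0.2]
finger_gap: 60.2
grip_force: 0.0
t 12.4 pos [ 374.5 -323.6   20.1] [1.7992e+02 3.0000e-02 6.3030e+01] shift mm [-0.4 -1.2  2.1] turn [0.08 0.03 0.03] F [-0.1 -0.3  0.1] gap 59.9 grip 0.0
```

View pics/s4.png

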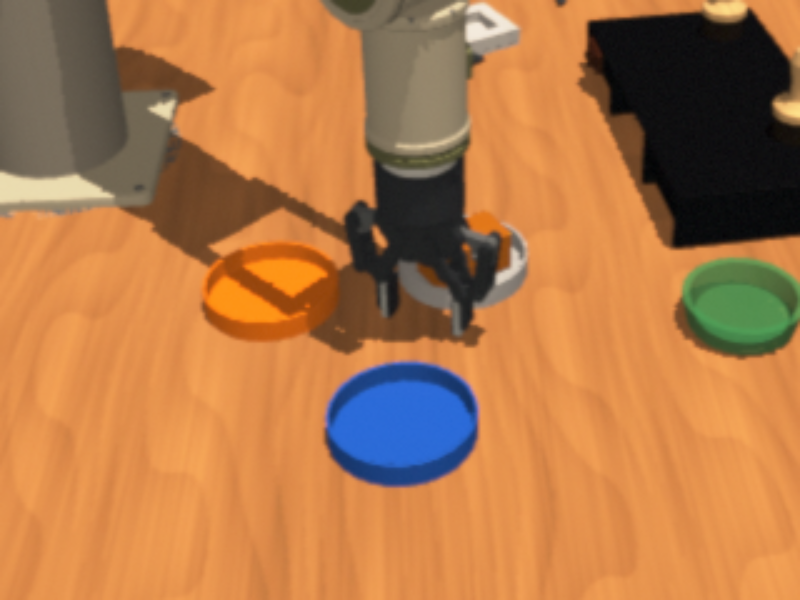

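The fingers at (388,315) and (460,328) straddle the axis just behind the tin dish, with the tips just above the counter. Start the gentle push.

```bash
python3 -m handwheel '[[0.005,-0.001,0.002,0,0,0,0.06],[0.006,0,0,0,0,0,0.06],[0.004,0,0,0,0,0,0.06],[0.003,0,0,0,0,0,0.06],[0.003,0,0,0,0,0,0.06],[0.003,0,0,0,0,0,0.06],[0.003,0,0,0,0,0,0.06],[0.003,0,0,0,0,0,0.06]]' 
python3 -m handwheel '[[0.004,0,0,0,0,0,0.06],[0.005,0,0,0,0,0,0.06],[0.006,0,0,0,0,0,0.06],[0.006,0,0,0,0,0,0.06],[0.006,0,0,0,0,0,0.06],[0.005,0,0,0,0,0,0.06],[0.004,0,0,0,0,0,0.06],[0.002,0,0,0,0,0,0.06]]'
cat > chk.py <<'E'
from h import *
i,d,P=cloud("top"); Z=P[...,2]; h=cv2.cvtColor(i,cv2.COLOR_BGR2HSV)
w,dw,Pw=cloud("wrist"); s=r.sense()
T=R.from_euler('xyz',s["tcp_rot"],degrees=True).as_matrix(); c=s["tool_pos"]+63*T[:,0]; print("expected dish",c.round(1))
for n,I,Q in(("top",i,P),("wrist",w,Pw)):
    H=cv2.cvtColor(I,cv2.COLOR_BGR2HSV); near=np.hypot(Q[...,0]-c[0],Q[...,1]-c[1])<85
    m=near&(Q[...,2]>17)&(Q[...,2]<27)&(H[...,1]<70); q=Q[m][:,:2]
    if len(q)>20:
        A=np.c_[2*q,np.ones(len(q))]; x=np.linalg.lstsq(A,(q**2).sum(1),rcond=None)[0]; print(n,"dish circle",x[:2].round(1),np.sqrt(x[2]+x[0]**2+x[1]**2).round(1),len(q))
    m=near&(Q[...,2]>38)&(Q[...,2]<55)&(H[...,1]>120)&(H[...,2]>40); q=Q[m]
    if len(q)>20: print(n,"soap",cv2.minAreaRect(q[:,:2].astype(np.float32)),np.median(q[:,2]).round(1))
E
python3 chk.py; python3 go.py 483.9 -106.3 18 63
```

```text
time: 13.07
tool_pos: [386.6, -296.0, 17.3]
tcp_rot: [-180.0, 0.0, 63.1]
ft_force: [-0.7, -1.5, 0.7]
finger_gap: 60.3
grip_force: 1.4
time: 13.73
tool_pos: [404.2, -261.5, 17.3]
tcp_rot: [180.0, -0.0, 63.1]
ft_force: [-1.1, -2.9, 0.5]
finger_gap: 60.1
grip_force: 1.4
expected dish [ 432.7 -205.4   17.3]
top dish circle [ 434.4 -208.3] 57.9 120
top soap ((434.84796142578125, -211.12646484375), (76.95185089111328, 44.94593048095703), 25.779891967773438) 45.6
wrist dish circle [ 432.1 -208. ] 58.1 13550
wrist soap ((428.976806640625, -241.64752197265625), (114.56609344482422, 99.48993682861328), 26.358362197875977) 45.5
t 13.83 pos [ 404.2 -261.5   17.3] [-1.800e+02 -3.000e-02  6.308e+01] shift mm [174.5   0.5  -0.7] turn [-0.   -0.03  0.08] F [-0.1  0.4  0.6] gap 59.7 grip 0.0
```

```bash
python3 -m handwheel '[[0.004,0,0,0,0,0,0.06],[0.006,0,0,0,0,0,0.06],[0.008,0,0,0,0,0,0.06],[0.008,0,0,0,0,0,0.06],[0.008,0,0,0,0,0,0.06],[0.008,0,0,0,0,0,0.06],[0.008,0,0,0,0,0,0.06],[0.008,0,0,0,0,0,0.06]]' >/dev/null
python3 -m handwheel '[[0.008,0,0,0,0,0,0.06],[0.008,0,0,0,0,0,0.06],[0.008,0,0,0,0,0,0.06],[0.008,0,0,0,0,0,0.06],[0.008,0,0,0,0,0,0.06],[0.008,0,0,0,0,0,0.06],[0.008,0,0,0,0,0,0.06],[0.008,0,0,0,0,0,0.06]]' 
python3 -m handwheel '[[0.008,0,0,0,0,0,0.06],[0.008,0,0,0,0,0,0.06],[0.008,0,0,0,0,0,0.06],[0.008,0,0,0,0,0,0.06],[0.006,0,0,0,0,0,0.06],[0.004,0,0,0,0,0,0.06],[0.002,0,0,0,0,0,0.06],[0,0,0,0,0,0,0.06]]' 
python3 chk.py; python3 go.py 485 -104 18 63
```

```text
time: 15.17
tool_pos: [459.5, -152.6, 17.3]
tcp_rot: [-180.0, 0.0, 63.0]
ft_force: [-0.8, -2.9, 0.5]
finger_gap: 59.7
grip_force: 1.2
time: 15.83
tool_pos: [479.4, -113.6, 17.3]
tcp_rot: [-180.0, -0.0, 63.1]
ft_force: [0.0, 0.5, -0.7]
finger_gap: 60.1
grip_force: 0.0
expected dish [507.9 -57.8  17.3]
top dish circle [509.4 -60.4] 57.9 78
top soap ((511.674072265625, -63.29631805419922), (74.39041900634766, 43.51921463012695), 29.763843536376953) 44.8
wrist dish circle [507.2 -60.2] 58.1 13434
wrist soap ((506.7693786621094, -92.6208724975586), (109.25774383544922, 99.87785339355469), 26.329561233520508) 45.5
t 15.93 pos [ 479.3 -113.9   17.3] [ 1.800e+02 -3.000e-02  6.304e+01] shift mm [11.4  0.6 -0.7] turn [ 0.   -0.03  0.04] F [-0.3  0.3 -0.4] gap 59.9 grip 0.0
```

```bash
python3 -m handwheel '[[0.003,0,0,0,0,0,0.06],[0.004,0,0,0,0,0,0.06],[0.003,0,0,0,0,0,0.06],[0.001,0,0,0,0,0,0.06],[0,0,0,0,0,0,0.06]]' >/dev/null
python3 -m handwheel '[[-0.01,0,0,0,0,0,0.06],[-0.02,0,0,0,0,0,0.06],[-0.02,0,-0.02,0,0,0,0.06],[0,0,-0.03,0,0,0,0.06],[0,0,-0.03,0,0,0,0.06],[0,0,-0.03,0,0,0,0.06],[0,0,-0.02,0,0,0,0.06]]' >/dev/null
python3 -m handwheel '[[0,0,0,0,0,-6.8,0.06],[0,0,0,0,0,-6.8,0.06],[0,0,0,0,0,-6.8,0.06],[0,0,0,0,0,-6.8,0.06],[0,0,0,0,0,-6.8,0.06],[0,0,0,0,0,-6.8,0.06],[0,0,0,0,0,-6.8,0.06],[0,0,0,0,0,-6.8,0.06]]' >/dev/null
python3 -m handwheel '[[0,0,0,0,0,-6.8,0.06],[0,0,0,0,0,-6.8,0.06],[0,0,0,0,0,-6.8,0.06],[0,0,0,0,0,-6.8,0.06],[0,0,0,0,0,-6.8,0.06],[0,0,0,0,0,-6.8,0.06],[0,0,0,0,0,-6.8,0.06],[0,0,0,0,0,-6.8,0.06]]' >/dev/null
python3 -m handwheel '[[0,0,0,0,0,-6.7,0.06],[0,0,0,0,0,-6.7,0.06],[0,0,0,0,0,0,0.06],[0,0,0,0,0,0,0.06]]' >/dev/null
python3 go.py 425 -58.6 150 -174.7
```

```text
t 18.6 pos [ 461.3 -149.2  147.3] [ 1.7999e+02  1.0000e-02 -1.7498e+02] shift mm [27.8 93.6 -2.7] turn [ 0.01  0.01 -0.28] F [-0.1 -0.1 -1. ] gap 60.3 grip 0.0
```

```bash
python3 -m handwheel '[[0.007,0.023,0,0,0,-0.3,0.06],[0.007,0.024,0,0,0,0,0.06],[0.007,0.024,0,0,0,0,0.06],[0.007,0.023,0,0,0,0,0.06],[0,0,0,0,0,0,0.06],[0,0,0,0,0,0,0.06]]' >/dev/null
python3 go.py 425 -58.6 18 -174.7
python3 - <<'E'
from h import *
for n in("top","wrist"):
    i,d,P=cloud(n); np.save(n+"5.npy",P); cv2.imwrite(f"pics/{n}5.png",cv2.convertScaleAbs(i,alpha=1.6) if n=="wrist" else i)
    H=cv2.cvtColor(i,cv2.COLOR_BGR2HSV); c=np.array([513,-50.5]); near=np.hypot(P[...,0]-c[0],P[...,1]-c[1])<80
    m=near&(P[...,2]>17)&(P[...,2]<27)&(H[...,1]<70); q=P[m][:,:2]; print(n,cv2.minEnclosingCircle(q.astype(np.float32)),len(q))
    m=near&(P[...,2]>38)&(P[...,2]<55); q=P[m]; print(n,"soap",cv2.minAreaRect(q[:,:2].astype(np.float32)),np.median(q[:,2]))
E
```

```text
t 19.1 pos [424.5 -57.4 147.4] [-1.7999e+02  3.0000e-02 -1.7453e+02] shift mm [ -0.4  -1.2 129.4] turn [-0.01  0.03  0.17] F [-0.1 -0.2 -0.1] gap 60.2 grip 0.0
top ((514.7579345703125, -51.19483184814453), 59.27629470825195) 90
top soap ((516.9747924804688, -53.82616424560547), (75.4024887084961, 46.25090789794922), 24.138381958007812) 44.991686084988956
wrist ((512.9129028320312, -48.86438751220703), 60.1563720703125) 1702
wrist soap ((513.5088500976562, -51.95859146118164), (78.234375, 46.51329040527344), 24.976688385009766) 45.59562862922684
```

View pics/wrist5.png

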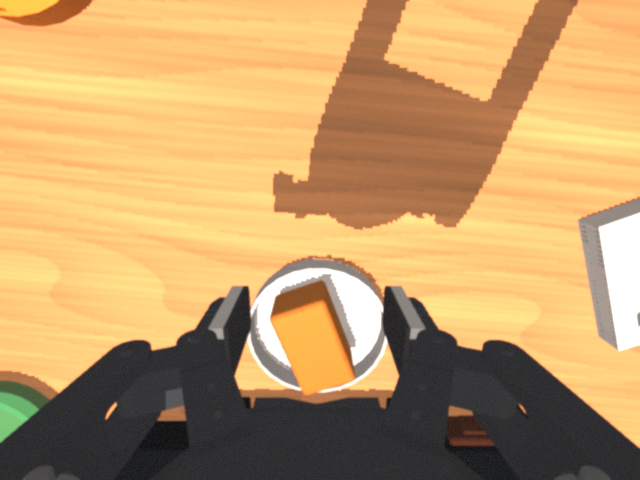

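The dish sits at (320,325) with the soap flat in it, but the gripper hides the shelf. I'll check the cheeks numerically from the side camera's depth.

Run:
```python
from h import *
P=np.load("side.npy").reshape(-1,3); a=np.radians(5.3); A=np.array([[np.cos(a),np.sin(a)],[-np.sin(a),np.cos(a)]])
q=(P[:,:2]-[597,-42.4])@A.T; Z=P[:,2]
for lo,hi in((8,22),(25,45)):
    m=(Z>lo)&(Z<hi)&(q[:,0]>-6)&(q[:,0]<130)&(np.abs(q[:,1])<200)
    h,e=np.histogram(q[m,1],np.arange(-200,201,6)); print([(int(x),int(n)) for x,n in zip(e,h) if n>2])
    h,e=np.histogram(q[m&(np.abs(q[:,1])<150),0],np.arange(-6,130,8)); print([(int(x),int(n)) for x,n in zip(e,h) if n>2])
```

```text
[(-194, 97), (-188, 146), (-182, 3), (-80, 6), (-74, 7), (64, 21), (70, 11)]
[(-6, 15), (2, 16), (10, 14), (18, 3)]
[(-194, 154), (-188, 210), (-182, 4), (-176, 6), (-170, 4), (-164, 3), (-158, 6), (-152, 5), (-146, 4), (-134, 5), (-128, 3), (-122, 6), (-116, 4), (-104, 5), (-98, 4), (-92, 3), (-86, 5), (-80, 4), (-74, 5), (64, 16), (70, 13), (76, 3), (82, 3), (100, 4), (106, 7), (112, 3)]
[(-6, 86), (2, 20), (10, 3)]
```

The cheeks' inner faces come out at about ±65 mm, so the frame is right. Descend behind the dish and push along the bay axis, which is tool -x.

```bash
python3 -m handwheel '[[0,-0.001,0.02,0,0,0.2,0.06],[0,0,0.03,0,0,0,0.06],[0,0,0.03,0,0,0,0.06],[0,0,0.025,0,0,0,0.06],[0,0,0.015,0,0,0,0.06],[0,0,0.008,0,0,0,0.06],[0,0,0,0,0,0,0.06],[0,0,0,0,0,0,0.06]]' 
python3 go.py 576.8 -44.3 18 -174.7
python3 go.py 453.4 -55.8 18 -174.7
```

```text
time: 19.87
tool_pos: [425.1, -59.6, 19.6]
tcp_rot: [180.0, -0.0, -174.7]
ft_force: [-0.2, 0.1, 0.3]
finger_gap: 60.1
grip_force: 0.0
t 19.87 pos [425.1 -59.6  19.6] [ 1.8000e+02 -1.0000e-02 -1.7473e+02] shift mm [-152.5    1.2    1.6] turn [ 0.   -0.01 -0.03] F [-0.2  0.1  0.3] gap 60.1 grip 0.0
t 19.87 pos [425.1 -59.6  19.6] [ 1.8000e+02 -1.0000e-02 -1.7473e+02] shift mm [-28.5   1.1   1.6] turn [ 0.   -0.01 -0.03] F [-0.2  0.1  0.3] gap 60.1 grip 0.0
```

```bash
python3 -m handwheel '[[-0.006,0.001,0.001,0,0,0,0.06],[-0.006,0,0,0,0,0,0.06],[-0.006,0,0,0,0,0,0.06],[-0.004,0,0,0,0,0,0.06],[-0.003,0,0,0,0,0,0.06],[-0.003,0,0,0,0,0,0.06],[-0.003,0,0,0,0,0,0.06],[-0.003,0,0,0,0,0,0.06]]' >/dev/null
python3 -m handwheel '[[-0.004,0,0,0,0,0,0.06],[-0.005,0,0,0,0,0,0.06],[-0.006,0,0,0,0,0,0.06],[-0.006,0,0,0,0,0,0.06],[-0.006,0,0,0,0,0,0.06],[-0.006,0,0,0,0,0,0.06],[-0.006,0,0,0,0,0,0.06],[-0.005,0,0,0,0,0,0.06]]' 
python3 go.py 576.8 -44.3 18 -174.7
python3 - <<'E'
from h import *
i,d,P=cloud("top"); H=cv2.cvtColor(i,cv2.COLOR_BGR2HSV); c=np.array([550,-47]); near=np.hypot(P[...,0]-c[0],P[...,1]-c[1])<90
m=near&(P[...,2]>17)&(P[...,2]<27)&(H[...,1]<70); q=P[m][:,:2]; A=np.c_[2*q,np.ones(len(q))]; x=np.linalg.lstsq(A,(q**2).sum(1),rcond=None)[0]; print(x[:2],np.sqrt(x[2]+x[0]**2+x[1]**2),len(q))
E
```

```text
time: 21.2
tool_pos: [501.7, -50.7, 18.1]
tcp_rot: [180.0, -0.1, -174.7]
ft_force: [-6.3, -0.2, 5.0]
finger_gap: 60.2
grip_force: 4.1
t 21.2 pos [501.7 -50.7  18.1] [ 1.7999e+02 -1.4000e-01 -1.7465e+02] shift mm [-75.4  -0.6   0.1] turn [ 0.01 -0.14  0.05] F [-6.3 -0.2  5. ] gap 60.2 grip 4.1
[588.65688701 -82.52926851] 16.606932124836266 14
```

```bash
python3 -m handwheel '[[0,0,0,0,0,0,0.06],[0,0,0,0,0,0,0.06]]'
python3 - <<'E'
from h import *
for n in("top","wrist"):
    i,d,P=cloud(n); H=cv2.cvtColor(i,cv2.COLOR_BGR2HSV); c=np.array([562,-45]); rr=np.hypot(P[...,0]-c[0],P[...,1]-c[1])
    m=(rr<70)&(P[...,2]>12)&(P[...,2]<27)&(H[...,1]<90)&(H[...,2]>70); q=P[m]
    print(n,len(q),len(q) and (q.min(0).round(),q.max(0).round()))
    m=(rr<70)&(P[...,2]>30)&(H[...,1]>120)&(H[...,2]>50); q=P[m]
    print(n,"soap",len(q), len(q) and (q.min(0).round(),q.max(0).round()))
    cv2.imwrite(f"pics/{n}6.png",i)
w=cv2.convertScaleAbs(cv2.imread("pics/wrist6.png"),alpha=1.5)
t=cv2.resize(cv2.imread("pics/top6.png")[150:300,240:380],None,fx=2.5,fy=2.5)
w=cv2.resize(w,(440,330)); o=np.zeros((400,800,3),np.uint8); o[:330,:440]=w; o[:375,445:795]=t; cv2.imwrite("pics/m6.png",o)
E
```

```text
time: 21.42
tool_pos: [502.4, -50.7, 18.2]
tcp_rot: [180.0, 0.0, -174.7]
ft_force: [0.9, -0.2, 0.2]
finger_gap: 59.8
grip_force: 0.0
top 11 (array([ 588., -102.,   15.]), array([603., -90.,  26.]))
top soap 44 (array([ 529., -111.,   37.]), array([600.,  11., 399.]))
wrist 2845 (array([ 504., -105.,   12.]), array([572.,  15.,  27.]))
wrist soap 1287 (array([ 493., -101.,   30.]), array([536.,   2.,  74.]))
```

View pics/m6.png

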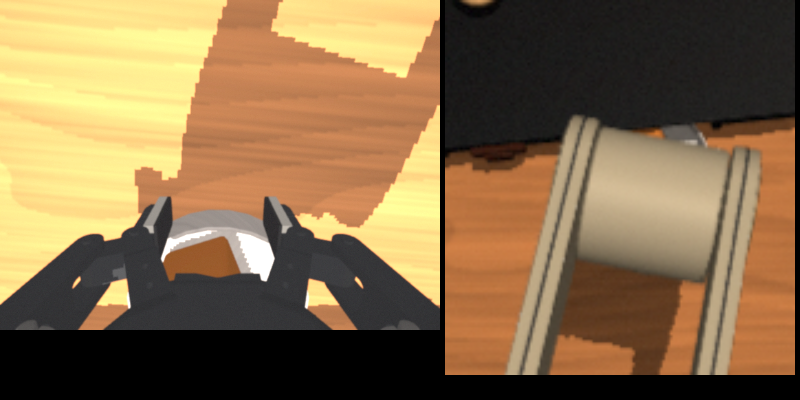

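In the left half the dish rim sits evenly in the finger cradle around (218,250) with the soap flat. In the right half it is entering under the shelf at about (685,135), and the force is near zero at rest. Continue.

```bash
python3 -m handwheel '[[-0.003,0,0,0,0,0,0.06],[-0.004,0,0,0,0,0,0.06],[-0.004,0,0,0,0,0,0.06],[-0.004,0,0,0,0,0,0.06],[-0.004,0,0,0,0,0,0.06],[-0.004,0,0,0,0,0,0.06],[-0.004,0,0,0,0,0,0.06],[-0.003,0,0,0,0,0,0.06]]' 
python3 -m handwheel '[[-0.003,0,0,0,0,0,0.06],[-0.004,0,0,0,0,0,0.06],[-0.004,0,0,0,0,0,0.06],[-0.004,0,0,0,0,0,0.06],[-0.004,0,0,0,0,0,0.06],[-0.004,0,0,0,0,0,0.06],[-0.003,0,0,0,0,0,0.06],[-0.002,0,0,0,0,0,0.06]]' 
python3 go.py 576.8 -44.3 18 -174.7
```

```text
time: 22.18
tool_pos: [532.8, -47.9, 18.2]
tcp_rot: [180.0, 0.0, -174.7]
ft_force: [-1.1, -0.6, -1.0]
finger_gap: 60.1
grip_force: 1.1
time: 22.85
tool_pos: [560.6, -45.3, 18.3]
tcp_rot: [180.0, 0.0, -174.7]
ft_force: [-1.7, -1.3, -0.8]
finger_gap: 59.8
grip_force: 1.1
t 22.85 pos [560.6 -45.3  18.3] [ 1.8000e+02  1.0000e-02 -1.7466e+02] shift mm [-16.3  -0.5   0.3] turn [0.   0.01 0.04] F [-1.7 -1.3 -0.8] gap 59.8 grip 1.1
```

```bash
python3 -m handwheel '[[-0.002,0,0,0,0,0,0.06],[-0.002,0,0,0,0,0,0.06],[-0.002,0,0,0,0,0,0.06],[-0.002,0,0,0,0,0,0.06],[-0.002,0,0,0,0,0,0.06],[-0.001,0,0,0,0,0,0.06]]' | grep -E "pos|ft"
for k in 1 ; do python3 -m handwheel '[[-0.001,0,0,0,0,0,0.06],[-0.001,0,0,0,0,0,0.06]]' | grep -E "pos|ft"; done
python3 -m handwheel '[[-0.001,0,0,0,0,0,0.06],[-0.001,0,0,0,0,0,0.06]]' | grep -E "pos|ft"
```

```text
tool_pos: [571.3, -44.3, 18.3]
ft_force: [-0.7, -0.4, -0.5]
tool_pos: [573.1, -44.1, 18.3]
ft_force: [-2.5, -0.3, -0.2]
tool_pos: [574.2, -44.0, 18.1]
ft_force: [-11.9, -0.9, 6.3]
```

```bash
python3 -m handwheel '[[-0.001,0,0,0,0,0,0.06],[0,0,0,0,0,0,0.06],[0,0,0,0,0,0,0.06]]' | grep -E "pos|ft"
python3 -m handwheel '[[0.001,0,0,0,0,0,0.06],[0.001,0,0,0,0,0,0.06],[0,0,0,0,0,0,0.06]]' | grep -E "pos|ft"
python3 -m handwheel '[[0.005,0,0,0,0,0,0.06],[0.01,0,0,0,0,0,0.06],[0.02,0,0,0,0,0,0.06],[0.03,0,0,0,0,0,0.06],[0.04,0,0,0,0,0,0.06],[0.04,0,0,0,0,0,0.06],[0.03,0,-0.02,0,0,0,0.06],[0,0,-0.03,0,0,0,0.06]]' | grep -E "pos|ft"
python3 -m handwheel '[[0.02,0,-0.04,0,0,0,0.06],[0,0,-0.04,0,0,0,0.06],[0,0,0,0,0,0,0.06],[0,0,0,0,0,0,0.06]]'| grep -E "pos|ft"
python3 - <<'E'
from h import *
i,d,P=cloud("wrist"); w=cv2.convertScaleAbs(i,alpha=1.4)
it,dt,Pt=cloud("top"); cv2.imwrite("pics/top7.png",it)
s,_,Ps=cloud("side")
a=np.radians(5.3); A=np.array([[np.cos(a),np.sin(a)],[-np.sin(a),np.cos(a)]])
for n,I,Q in(("wrist",i,P),("top",it,Pt),("side",s,Ps)):
    H=cv2.cvtColor(I,cv2.COLOR_BGR2HSV); q=(Q[...,:2]-[637,-38.7])@A.T
    m=(np.abs(q[...,1])<75)&(q[...,0]<-38)&(q[...,0]>-80)&(Q[...,2]>14)&(Q[...,2]<27)&(H[...,1]<90)
    z=q[m]; print(n,len(z))
    if len(z)>8:
        from scipy.optimize import least_squares
        b=[(z[np.abs(z[:,1]-y)<2,0].min(),y) for y in range(-44,45,4) if (np.abs(z[:,1]-y)<2).any()]; b=np.array(b)
        f=least_squares(lambda p:np.hypot(b[:,0]-p[0],b[:,1]-p[1])-60,[0,0],loss="soft_l1"); print(" dish in bay_home frame",f.x.round(1),"res",np.abs(f.fun).mean().round(2))
    m=(np.abs(q[...,1])<60)&(q[...,0]<0)&(q[...,0]>-70)&(Q[...,2]>35)&(Q[...,2]<55)&(H[...,1]>120)&(H[...,2]>50); z=Q[m]; print(" soap",len(z),len(z) and np.percentile(z[:,2],[5,50,95]).round(1))
t=cv2.resize(it[150:270,220:420],None,fx=2,fy=2); o=np.zeros((540,800,3),np.uint8); o[:300,:400]=cv2.resize(w,(400,300)); o[:240,400:]=t; o[300:540,:400]=cv2.resize(s[200:320,300:500],None,fx=2,fy=2); cv2.imwrite("pics/m7.png",o)
E
```

```text
tool_pos: [574.3, -44.0, 18.0]
ft_force: [-11.9, -1.6, 6.7]
tool_pos: [573.9, -44.0, 18.3]
ft_force: [-2.8, 0.2, -0.3]
tool_pos: [389.5, -58.5, 62.3]
ft_force: [-0.1, 0.6, -0.5]
tool_pos: [383.9, -62.9, 149.3]
ft_force: [-0.1, 0.3, -0.6]
wrist 0
 soap 0 0
top 70
 dish in bay_home frame [ 0.6 -1.6] res 0.46
 soap 12 [36.8 41.5 47.4]
side 70
 dish in bay_home frame [ 0.3 -3.5] res 0.85
 soap 27 [37.3 40.9 45.6]
```

View pics/m7.png

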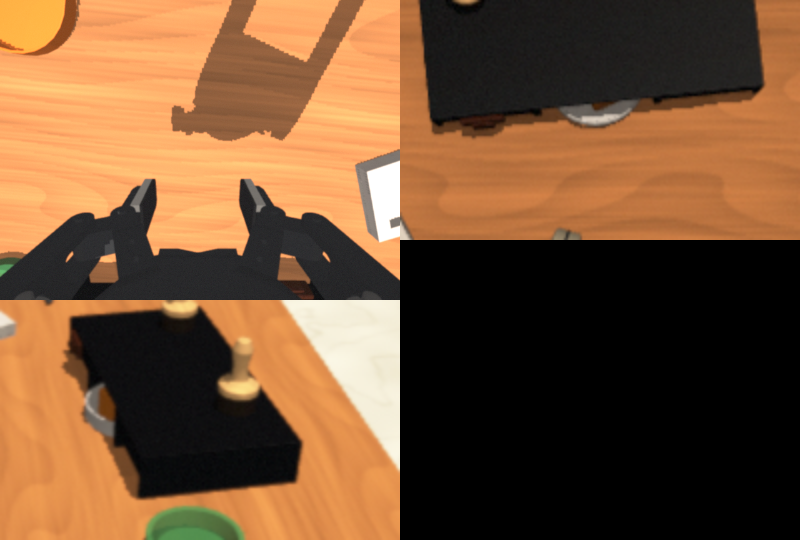

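Both the top view (dish arc at (597,112)) and the side view (dish at (100,410)) show the dish protruding about 20 mm from the middle bay, with the soap in it. Both fits put it within 1 mm of home along x and 4 mm off in y, and the contact was firm, so I'm handing in.

```bash
python3 -c "
from bench import r
print(r.hand_in())"
```

```text
the job is handed in; nothing more can be done
None
```

The soap is lying in the tin dish, and the dish is pushed home against the stop in the middle bay. My last camera fit put it within 1 mm of home and 4 mm of the bay's middle line, and the job is handed in; no verdict came back.

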